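# Feed a sticker roll through the spring gate into its seat

### The arm

A 7-joint arm with a two-finger parallel gripper is mounted at the origin on a cart in front of the work surface, level with it; the furniture and walls round the work are solid. World frame = base frame: x ahead of the robot, y to its left, z up, the work surface at z = 0. Lengths are in m, angles in rad, forces in N, time in s.
With the tool pointing down it reaches from about 0.425 to 1.025 m from the base axis. Payload 9.4 kg.
Tool frame: the origin (TCP) lies midway between the tips of the shut fingers; the grasp point (between the pads) lies 19 mm behind it (arm.grip_depth is the distance from the TCP to the grasp point, in m); z points along the fingers, y is the line along which they close (so a half turn about z gives the same grasp; the last joint's range is limited). The gripper opens to 93 mm and grips with 3 to 60 N. Pads are 15 mm wide; open, the fingers measure 128 mm over their backs; the gripper's body (75 mm by 188 mm) begins 65 mm behind the grasp point.
Start: joints at [1.078, 0.599, -0.003, 1.599, 0.002, 0.943, -0.08], TCP at [0.293, -0.663, 0.219] pointing down, gripper open.
Joint ranges: [-2.57, 2.57], [-0.35, 1.97], [-1.29, 1.29], [0.11, 2.56], [-1.05, 4.19], [0.11, 1.86], [-2.63, 2.63]. Speed limits (rad/s): [2.22, 2.22, 3.01, 3.01, 3.14, 3.14, 3.14].

### API

Orientations are given as a unit quaternion [w, x, y, z].
In Python, from cell import sensors, cams, job_done, finder, arm gives the robot as it stands. The module is installed in compiled form; this text tells all that it offers.
- The arm moves only by the tool apply_moves, never from a script. Its argument "steps" is a list of rows, each a list of 6 numbers: the shift along the tool's x, y, z in cm, then the turn, a rotation vector about the tool's x, y, z in degrees. A call has 1 to 20 rows; each row shifts and turns the commanded pose from where the row before left it, along the tool's axes as they then stand; what a row does not reach is not made up. A row lasts 1/10 s, in which the tool goes at most 50 mm and 8.59 degrees, less where a joint would pass 70% of its speed; a pose out of reach is approached as far as the arm can. A call with a gripper value outside its range is refused whole. "claw" is the finger opening in cm, from 0 to 9.3, set as the call begins (left out, the last holds). The fingers move at their own pace and stop on an object; "squeeze" is the grip in N (left out, the last holds). Time passes only in rows, so rows that do not move let the fingers close. It gives the time, the measured TCP pose, the force, the opening and the grip force at its end, in the units of the state.
- sensors.observe(): the state, without advancing time (a new reading comes with each control period).
- cams.read_camera(name): name is "side" or "top"; returns the picture (480x640x3 uint8, red, green, blue); there is no depth.
- cams.camera_params(name): a dict with "K" (3x3 intrinsics, pixels), "world_from_camera" (4x4, takes a point from camera to world coordinates). Camera axes: x right, y up, looking along -z (the intrinsics and any distortion apply to the point x, -y, -z); pixel columns grow to the right and rows downward; lengths in m; the calibration is good to about 2 mm. A picture is of the moment at which its call begins. camera_params takes no time and is no camera call.
- job_done(): hands the job in; it is judged then, once.
Trained networks look in the newest picture that a camera, given by its name, has taken for a name from the list of things; names that differ only in an ending like _2 or _b are one class to them, and where a whole thing is asked for, a point or a joint stands for the part that bears it (a point fixed in the world has none). Each returns a list of dicts, best first, with "p" (0 to 1); they miss things now and then, are a little off and sometimes report something else, mostly with a low value. They report only what shows in the picture. A call takes as long as a camera call. They do not tell look-alikes from the thing itself.
- finder.look_for(camera, thing): "uv" ([column, row] in pixels, amid what is visible of it).
- finder.landmark_of(camera, thing): "uv" ([column, row] in pixels: a listed point, or the origin of a listed thing).
The state is a dict: "time": time; "joints": joint angles; "joint_velocities": joint speeds; "joint_efforts": joint torques, N m; "ee_pos": TCP position; "tool_rot": TCP orientation; "contact_force": force on the tool from outside, world axes, zero at the start; "wrist_torque": the same for the moment, N m; "finger_gap": finger opening in m; "grasp_force": force on a finger pad.
Only numpy, scipy, OpenCV 4.12 (cv2) and the standard library are available. Lean on these libraries where they do the work, as an engineer would, in place of code of your own. Each camera call takes 0.05 s, during which the arm holds its last target. There are 200 camera calls.

### The job

Load the dispenser: slide the large sticker roll from the open deck through the spring gate and on along the lane until you feel it drop into its round seat, then take the hand out so that the gate closes behind it. Keep the roll flat on the deck all the way (no lifting it over the gate or tipping it), push it gently (never over 20 N), and leave the other loose things where they are.

Things in the scene. Friction and masses are not known exactly. Their poses are not given: they have to be found in the camera images.
- sticker_roll: the larger roll of grade stickers, lying flat on the open deck before the gate: a solid cylinder 63 mm in diameter and 28 mm high, cardboard-brown side, green top, about 0.12 kg. Origin at the centre of its underside, z up along its axis.
- roll_bay: the fixed frame of the dispenser's roll bay, open above. Origin on the table top under the gate's middle; x points along the lane, from the open deck through the gate into the bay, y to the left of that, z up. It stands on a white deck 130 mm wide, top 12 mm above the table, from 165 mm before to 165 mm behind the gate (ends vary by 20 mm). Tallest: gate posts at x 0, y +-40 mm, 55 mm above the table.
- gate (a point): middle of the gate at deck level, 12 mm above the roll_bay origin, same axes. Behind it, on the lane's middle line, the deck has one round seat, 69 mm wide, 6 mm deep. Its centre lies 65 to 105 mm behind the gate, differently each time, and is not measured: over it the roll drops 6 mm, then the seat's far edge stops it firmly.
- lane_mouth (a point): start of the straight lane on its middle line at deck level, 20 mm before the gate. From here to the end wall two straight rails, 12 mm high above the deck, leave a lane 67 mm wide. Before it the rails flare like a funnel, to about 115 mm wide 50 mm further out. Axes as roll_bay.
- lane_end (a point): foot of the end wall's inner face on the middle line at deck level, 150 mm behind the gate; the wall's top is 34 mm above the table. Axes as roll_bay.
- leaf_left (a joint): left gate leaf (y > 0), rad: 0 shut across the lane, grows as it swings inward (+x), at most 1.65; a light spring (0.024 N m when shut, 0.04 more per rad) shuts it when nothing is in its way. A thin upright steel plate reaching 38.5 mm from its post nearly to the lane's middle, 26 to 48 mm above the table, so it passes over the rails.
- leaf_right (a joint): the same for the right gate leaf (at y < 0).
- small_roll: bystander: a smaller roll of stickers with a white side and red top, 53 mm in diameter, 29 mm high, lying on the table. Origin at the centre of its underside.
- tape: bystander: a roll of brown packing tape, 92 x 90 x 48 mm, lying on the table. Origin at the centre of its underside.
- cards: bystander: a banded stack of grey cards, 65 x 90 x 21 mm, on the table. Origin at the centre of its underside.
Not all that is in view belongs to the job. What is shaped like the sticker_roll but black, blue or purple is not meant.

How it is judged:
On the way:
1. the roll, flat on the deck, stands in the gateway and holds both leaves open (value of joint each of leaf_left, leaf_right above 0.5 rad and x of sticker_roll in the frame of roll_bay between -0.03 and 0.05 m and z of sticker_roll in the frame of roll_bay below 0.018 m), for 0.05 s.
At the end, for the whole second after the job is handed in: The large roll lies flat (within 0.06 rad) and at rest in the round seat behind the gate: its underside within 8 mm of the table top, that is down in the 6 mm deep seat, not on the deck; and both gate leaves are shut (within 0.08 rad) (x of sticker_roll in the frame of roll_bay between 0.055 and 0.115 m and y of sticker_roll in the frame of roll_bay between -0.01 and 0.01 m and z of sticker_roll in the frame of roll_bay below 0.008 m and angle between sticker_roll's own z axis and vertical below 0.06 rad and linear speed of sticker_roll below 0.01 m/s and value of joint each of leaf_left, leaf_right below 0.08 rad); the robot touches nothing.
It fails at once if the roll is lifted more than 13 mm off the deck (z of sticker_roll in the frame of roll_bay above 0.025 m).
It fails at once if the roll is tipped more than 0.5 rad (angle between sticker_roll's own z axis and vertical above 0.5 rad).
It fails at once if the hand pushes the roll with more than 20 N (contact force between the fingers and sticker_roll above 20 N).
It fails at once if another loose thing is moved more than 20 mm (distance of any of small_roll, tape, cards from where it was at the start of the episode above 0.02 m).
It also fails if it takes over 40 s, if anything falls off the work surface, if the arm or the gripper's body presses on something with over 40 N, if the wrist force passes 120 N, or if a joint passes its speed limit or range.

## Working session

There is one attempt and no reset: what is moved stays moved. The work goes in short steps, Python scripts to look and compute and a tool call to move; the robot and the scene stay as the last step left them, time stands still between calls to the robot, and variables do not carry over. Pictures are saved under pics/ and viewed, at most 10 in all, crops included, and the job is handed in when it is done.

Besides the shell and the picture viewer there is one more tool, called as name([rows], argument=value, ...), one row to a line, values as JSON. apply_moves: Moves the arm, as the interface text tells. Its arguments: {"type":"object","properties":{"steps":{"type":"array"},"claw":{"type":"number"},"squeeze":{"type":"number"}},"required":["steps"]}

```bash
mkdir -p pics; cat > h.py <<'E'
import numpy as np, cv2
from cell import sensors, cams, job_done, finder, arm
def ray(c,uv):
    p=cams.camera_params(c);K=np.array(p["K"]);T=np.array(p["world_from_camera"])
    d=np.linalg.inv(K)@[uv[0],uv[1],1]; d=T[:3,:3]@[d[0],-d[1],-d[2]]
    return T[:3,3],d
def onz(c,uv,z):
    o,d=ray(c,uv); return o+d*(z-o[2])/d[2]
def proj(c,P):
    p=cams.camera_params(c);K=np.array(p["K"]);T=np.array(p["world_from_camera"])
    q=T[:3,:3].T@(np.array(P)-T[:3,3]); q=K@[q[0],-q[1],-q[2]]; return q[:2]/q[2]
def save(c,n): 
    im=cams.read_camera(c); cv2.imwrite(f"pics/{n}.png",im[:,:,::-1]); return im
E
python3 - <<'E'
from h import *
np.set_printoptions(precision=4,suppress=True)
for c in("top","side"):
    save(c,c+"0"); print(c,cams.camera_params(c))
    for t in("sticker_roll","roll_bay","gate","lane_mouth","lane_end"):
        for r in finder.landmark_of(c,t)[:3]:
            print(c,t,np.array(r["uv"]),round(r["p"],2),onz(c,r["uv"],0 if t=="roll_bay" else .012))
E
```

```text
top {'K': array([[606.6682,   0.    , 321.7825],
       [  0.    , 606.6682, 238.632 ],
       [  0.    ,   0.    ,   1.    ]]), 'world_from_camera': array([[-0.0198,  0.9805, -0.1956,  0.2756],
       [-0.9997, -0.0222, -0.0099, -0.1017],
       [-0.0141,  0.1953,  0.9806,  1.4327],
       [ 0.    ,  0.    ,  0.    ,  1.    ]])}
top sticker_roll [383.6 255.1] 0.95 [ 0.5158 -0.2331  0.012 ]
top sticker_roll [231.9 242.6] 0.95 [0.5541 0.1277 0.012 ]
top sticker_roll [433.  300.3] 0.82 [ 0.4063 -0.344   0.012 ]
top roll_bay [341.5 256.9] 0.83 [ 0.5157 -0.1335  0.    ]
top roll_bay [384.1 256.9] 0.57 [ 0.5135 -0.2352  0.    ]
top gate [341.7 255.3] 0.93 [ 0.5175 -0.1338  0.012 ]
top lane_mouth [346.9 259.2] 0.58 [ 0.5079 -0.1458  0.012 ]
top lane_end [276.4 252.3] 0.92 [0.5282 0.0213 0.012 ]
side {'K': array([[461.5452,   0.    , 317.6837],
       [  0.    , 461.5452, 238.9009],
       [  0.    ,   0.    ,   1.    ]]), 'world_from_camera': array([[-0.909 ,  0.2616, -0.3244,  0.2801],
       [-0.4165, -0.5968,  0.6858,  0.5004],
       [-0.0142,  0.7585,  0.6515,  0.601 ],
       [ 0.    ,  0.    ,  0.    ,  1.    ]])}
side sticker_roll [425.2 202.3] 0.83 [ 0.4122 -0.3219  0.012 ]
side sticker_roll [359.  365.2] 0.74 [0.3975 0.1172 0.012 ]
side sticker_roll [261.6 339.1] 0.68 [0.5535 0.1348 0.012 ]
side roll_bay [346.3 248.7] 0.64 [ 0.5161 -0.128   0.    ]
side roll_bay [345.2 179.6] 0.22 [ 0.6092 -0.3523  0.    ]
side gate [344.6 243.8] 0.69 [ 0.5197 -0.1273  0.012 ]
side lane_mouth [349.6 236.7] 0.72 [ 0.5186 -0.1508  0.012 ]
side lane_end [302.1 295.9] 0.82 [0.5354 0.0274 0.012 ]
```

View pics/top0.png

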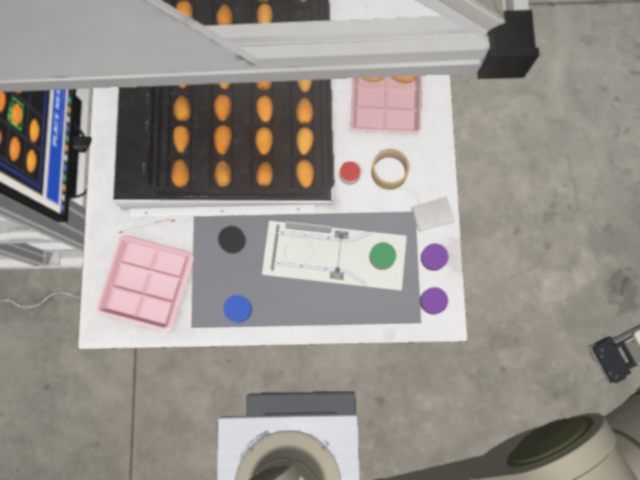

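View pics/side0.png

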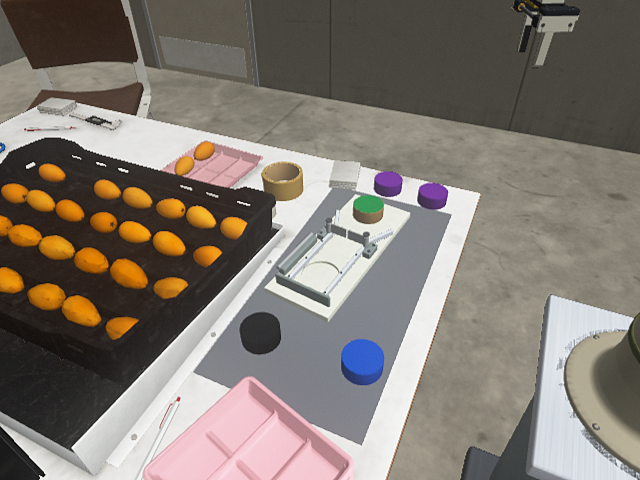

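```bash
python3 - <<'E'
from h import *
a=cv2.imread("pics/top0.png")[205:305,250:450]; b=cv2.imread("pics/side0.png")[180:330,250:450]
a=cv2.resize(a,None,fx=4,fy=4,interpolation=2)
b=cv2.resize(b,None,fx=4,fy=4,interpolation=2)
cv2.imwrite("pics/ca.png",a); cv2.imwrite("pics/cb.png",b)
for c in("top","side"):
    h=cv2.cvtColor(cv2.imread(f"pics/{c}0.png"),cv2.COLOR_BGR2HSV)
    m=cv2.inRange(h,(50,80,50),(85,255,255)); m[:100]=0
    if c=="side": m[:, :300]=0
    n,l,s,ce=cv2.connectedComponentsWithStats(m); i=1+np.argmax(s[1:,4]); print(c,s[i],ce[i],onz(c,ce[i],.04))
E
```

```text
top [371 244  24  23 441] [382.61678005 254.87981859] [ 0.51165009 -0.22824894  0.04      ]
side [354 195  30  18 414] [368.21014493 203.60628019] [ 0.51098205 -0.23216449  0.04      ]
```

View pics/ca.png

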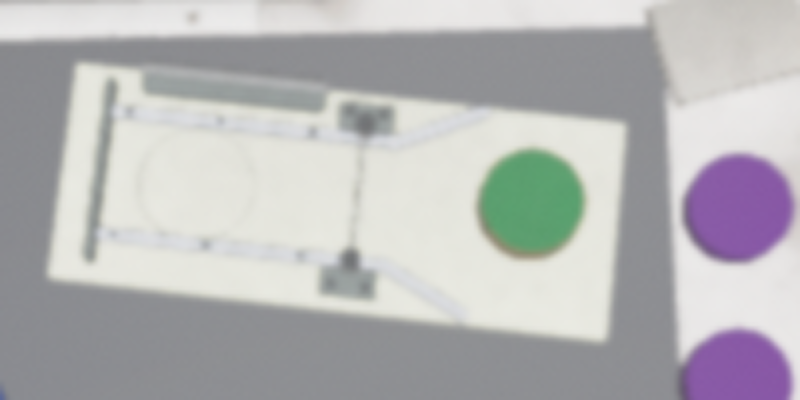

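View pics/cb.png

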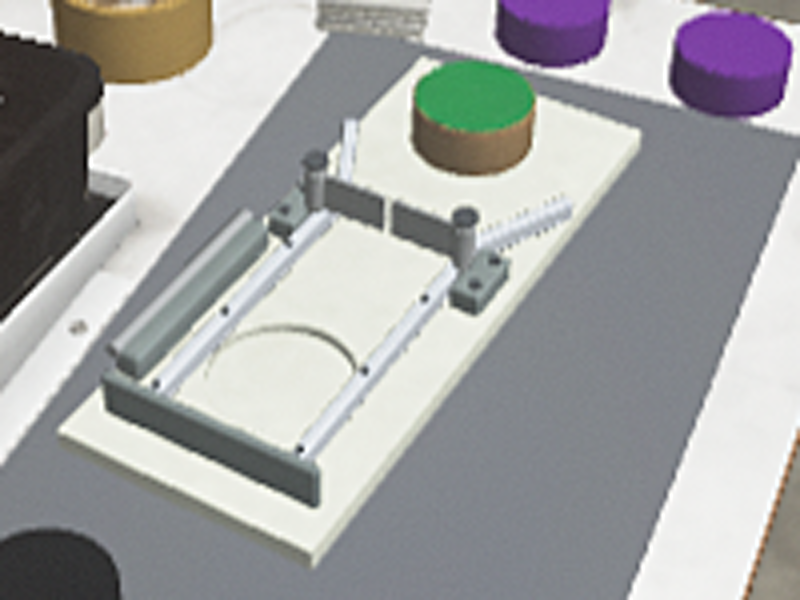

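The candidates are green at top (383,255) and black, blue and two purple look-alikes. The green-topped one with a brown side on the white deck is the sticker_roll, and the crop confirms it. Both leaves are shut, and the seat ring shows at crop (197,187).

```bash
python3 - <<'E'
from h import *
np.set_printoptions(precision=4,suppress=True)
T=lambda u,v,z:onz("top",(250+(u+.5)/4-.5,205+(v+.5)/4-.5),z)
S=lambda u,v,z:onz("side",(250+(u+.5)/4-.5,180+(v+.5)/4-.5),z)
C=[T(*p,.012) for p in((77,63),(627,122),(607,341),(48,278))]
print("top corners",np.array(C)); print("axis1",C[0]-C[1],C[3]-C[2],"w",np.linalg.norm(C[0]-C[3]),np.linalg.norm(C[1]-C[2]))
d=(C[0]-C[1]+C[3]-C[2])[:2]; d/=np.linalg.norm(d); print("yaw deck deg",np.degrees(np.arctan2(d[1],d[0])))
for n,F,a,b in(("top",T,(366,122),(348,256)),("side",S,(316,158),(466,217))):
    A,B=F(*a,.055),F(*b,.055); print(n,"posts",A,B,"mid",(A+B)/2,"w",np.linalg.norm(A-B),"yaw",np.degrees(np.arctan2(*(A-B)[:2]*np.array([-1,1]) if 0 else ((A-B)[0],-(A-B)[1]))))
    if n=="top": g=((A+B)/2)[:2]
mid=lambda a,b:(np.array(a)+b)/2
print("deck front/back mid",mid(C[1],C[2]),mid(C[0],C[3]))
for n,p in(("seat",T(197,187,.012)),("roll t",np.array([.5117,-.2282])),("roll s",np.array([.511,-.2322])),("seatS l",S(205,375,.012)),("seatS t",S(285,325,.012)),("seatS r",S(357,372,.012))):
    q=p[:2]-g; print(n,p[:2],"bay",q@d,q@[-d[1],d[0]])
print("crate px",onz("top",(333,200),.0),onz("top",(333,200),.1))
print(sensors.observe()["tool_rot"],sensors.observe()["ee_pos"])
E
```

```text
top corners [[ 0.6066  0.0391  0.012 ]
 [ 0.5629 -0.2893  0.012 ]
 [ 0.4323 -0.2714  0.012 ]
 [ 0.4766  0.0566  0.012 ]]
axis1 [0.0437 0.3283 0.    ] [0.0444 0.328  0.    ] w 0.1311357373625913 0.13185426886010584
yaw deck deg 82.35917228766581
top posts [ 0.5576 -0.1327  0.055 ] [ 0.4795 -0.1204  0.055 ] mid [ 0.5186 -0.1265  0.055 ] w 0.07910076009383966 yaw 81.01730221155887
side posts [ 0.557  -0.1354  0.055 ] [ 0.4764 -0.1229  0.055 ] mid [ 0.5167 -0.1292  0.055 ] w 0.08150538467751385 yaw 81.1520404983787
deck front/back mid [ 0.4976 -0.2803  0.012 ] [0.5416 0.0478 0.012 ]
seat [ 0.5293 -0.0322] bay 0.09493267370780956 0.0019455050317370593
roll t [ 0.5117 -0.2282] bay -0.10167061426436136 -0.0067006642275736165
roll s [ 0.511  -0.2322] bay -0.10572817231931517 -0.006538730195698096
seatS l [ 0.5614 -0.0207] bay 0.11062453045224882 -0.028362406981221687
seatS t [ 0.5419 -0.0651] bay 0.06402003744923146 -0.01492448557407765
seatS r [ 0.4995 -0.0501] bay 0.07324971385208646 0.029098994243201885
crate px [ 0.6568 -0.1164  0.    ] [ 0.6302 -0.1154  0.1   ]
[ 0.      0.9785  0.2064 -0.    ] [ 0.2928 -0.6632  0.2186]
```

apply_moves([
  [0, 0, 0, 0, 0, 6.3],
  [0, 0, 0, 0, 0, 6.3],
  [0, 0, 0, 0, 0, 6.3],
  [0, 0, 0, 0, 0, 6.3],
  [0, 0, 0, 0, 0, 6.3],
  [1.2, -3.1, 0, 0, 0, 0],
  [1.2, -3.1, 0, 0, 0, 0],
  [1.2, -3.1, 0, 0, 0, 0],
  [1.2, -3.1, 0, 0, 0, 0],
  [1.2, -3.1, 0, 0, 0, 0],
  [1.2, -3.1, 0, 0, 0, 0],
  [1.2, -3.1, 0, 0, 0, 0],
  [1.2, -3.1, 0, 0, 0, 0],
  [1.2, -3.1, 0, 0, 0, 0],
  [1.2, -3.1, 0, 0, 0, 0],
  [1.2, -3.1, 0, 0, 0, 0],
  [1.2, -3.1, 0, 0, 0, 0],
  [1.2, -3.1, 0, 0, 0, 0],
  [0, 0, 0, 0, 0, 0],
  [0, 0, 0, 0, 0, 0],
], claw=0)

```text
time: 2.6
ee_pos: [0.5016, -0.2842, 0.2187]
tool_rot: [0.0, 0.998, -0.066, 0.0]
contact_force: [-0.1, -0.1, 0.2]
finger_gap: 0.0006
grasp_force: 0.0
```

apply_moves([
  [0.2, 0.3, 0, 0, 0, 0],
  [0, 0, 2, 0, 0, 0],
  [0, 0, 3, 0, 0, 0],
  [0, 0, 3, 0, 0, 0],
  [0, 0, 3, 0, 0, 0],
  [0, 0, 2, 0, 0, 0],
  [0, 0, 2, 0, 0, 0],
  [0, 0, 0, 0, 0, 0],
  [0, 0, 0, 0, 0, 0],
])

```text
time: 3.5
ee_pos: [0.5023, -0.2892, 0.0687]
tool_rot: [0.0, 0.998, -0.068, -0.0]
contact_force: [1.1, 0.3, 0.6]
finger_gap: 0.0003
grasp_force: 0.0
```

```bash
python3 - <<'E'
from h import *
a=save("top","t1");b=save("side","s1")
a=cv2.resize(a[205:305,300:450],None,fx=3,fy=3,interpolation=2);b=cv2.resize(b[150:300,290:450],None,fx=3,fy=3,interpolation=2)
o=np.zeros((450,940,3),np.uint8);o[:300,:450]=a;o[:450,455:935]=b
cv2.imwrite("pics/v1.png",cv2.resize(o,(790,378))[:,:,::-1])
E
```

```text
(no output)
```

View pics/v1.png

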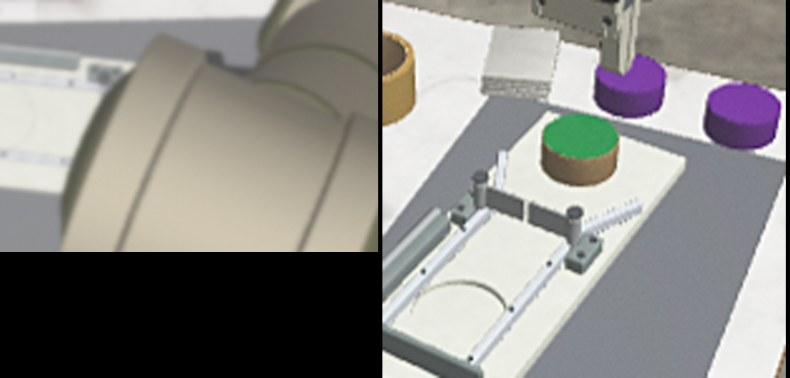

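The side view shows the finger tips just behind the green roll, at about side (383,178). The gate is shut and nothing has been disturbed. I'm lowering the hand.

apply_moves([
  [0, 0, 1.5, 0, 0, 0],
  [0, 0, 1.5, 0, 0, 0],
  [0, 0, 1.2, 0, 0, 0],
  [0, 0, 0.8, 0, 0, 0],
  [0, 0, 0, 0, 0, 0],
  [0, 0, 0, 0, 0, 0],
])

```text
time: 4.2
ee_pos: [0.503, -0.2881, 0.0189]
tool_rot: [0.0, 0.998, -0.067, 0.0]
contact_force: [-0.3, 0.2, 0.8]
finger_gap: -0.0001
grasp_force: 0.0
```

```bash
python3 - <<'E'
from h import *
print(proj("side",(.5023,-.2892,.0687)))
b=save("side","s2")
cv2.imwrite("pics/v2.png",cv2.resize(b[150:270,310:450],None,fx=4,fy=4,interpolation=2)[:,:,::-1])
E
```

```text
[382.29822766 178.52469295]
```

View pics/v2.png

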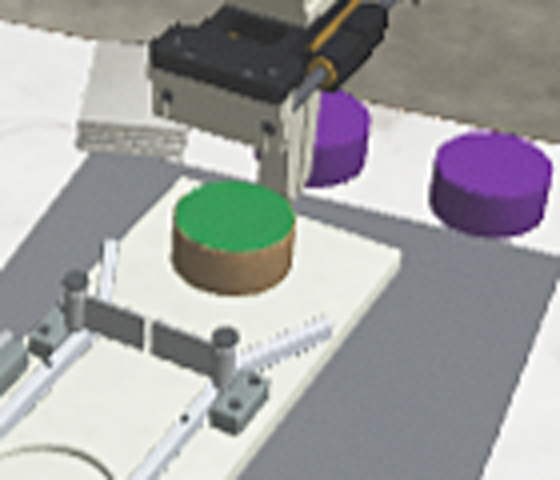

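apply_moves([
  [0, -0.4, 0, 0, 0, 0],
  [0, -0.3, 0, 0, 0, 0],
  [0, -0.3, 0, 0, 0, 0],
  [-0.05, -0.4, 0, 0, 0, 0],
  [-0.05, -0.4, 0, 0, 0, 0],
  [-0.05, -0.4, 0, 0, 0, 0],
  [-0.05, -0.4, 0, 0, 0, 0],
  [-0.05, -0.4, 0, 0, 0, 0],
  [-0.05, -0.4, 0, 0, 0, 0],
  [-0.05, -0.4, 0, 0, 0, 0],
  [-0.05, -0.4, 0, 0, 0, 0],
  [-0.05, -0.4, 0, 0, 0, 0],
  [-0.05, -0.4, 0, 0, 0, 0],
  [-0.05, -0.4, 0, 0, 0, 0],
  [0, 0, 0, 0, 0, 0],
])

```text
time: 5.75
ee_pos: [0.5046, -0.2328, 0.0185]
tool_rot: [-0.0, 0.998, -0.067, -0.0]
contact_force: [-0.6, 0.8, 0.2]
finger_gap: 0.0005
grasp_force: 0.0
```

```bash
cat >> h.py <<'E'
G=np.array([.518,-.128]);D=np.array([.134,.991]);N=np.array([-.991,.134])
def bay(p): q=np.array(p)[:2]-G; return np.round([q@D,q@N],4)
def roll(z=.04):
    im=cams.read_camera("side"); h=cv2.cvtColor(im,cv2.COLOR_RGB2HSV)
    m=cv2.inRange(h,(50,80,50),(85,255,255)); m[:100]=0; m[:,:270]=0; m[:, 450:]=0
    n,l,s,ce=cv2.connectedComponentsWithStats(m); i=1+np.argmax(s[1:,4])
    return bay(onz("side",ce[i],z)),s[i],im
E
python3 - <<'E'
from h import *
r=roll(); print(r[:2],bay(sensors.observe()["ee_pos"]))
E
```

```text
(array([-0.0621, -0.0047]), array([345, 206,  30,  19, 447], dtype=int32)) [-0.1059 -0.0007]
```

apply_moves([
  [0, 0.3, 0, 0, 0, 0],
  [0.4, 0, 0, 0, 0, 0],
  [0, -0.3, 0, 0, 0, 0],
  [0, -0.3, 0, 0, 0, 0],
  [-0.05, -0.3, 0, 0, 0, 0],
  [-0.05, -0.3, 0, 0, 0, 0],
  [-0.05, -0.3, 0, 0, 0, 0],
  [-0.05, -0.3, 0, 0, 0, 0],
  [-0.05, -0.3, 0, 0, 0, 0],
  [-0.05, -0.3, 0, 0, 0, 0],
  [0, -0.3, 0, 0, 0, 0],
  [0, -0.3, 0, 0, 0, 0],
  [0, 0, 0, 0, 0, 0],
])

```text
time: 7.1
ee_pos: [0.5093, -0.2065, 0.0186]
tool_rot: [-0.0, 0.998, -0.067, -0.0]
contact_force: [-0.2, -0.6, -0.3]
finger_gap: 0.0006
grasp_force: 0.0
```

```bash
python3 - <<'E'
from h import *
r=roll(); print(r[:2],bay(sensors.observe()["ee_pos"]))
E
```

```text
(array([-0.037 , -0.0029]), array([338, 213,  32,  19, 443], dtype=int32)) [-0.0792 -0.0019]
```

apply_moves([
  [0, -0.3, 0, 0, 0, 0],
  [0, -0.3, 0, 0, 0, 0],
  [0, -0.3, 0, 0, 0, 0],
  [0, -0.3, 0, 0, 0, 0],
  [0, -0.3, 0, 0, 0, 0],
  [0, -0.3, 0, 0, 0, 0],
  [0, -0.3, 0, 0, 0, 0],
  [0, -0.3, 0, 0, 0, 0],
  [0, -0.3, 0, 0, 0, 0],
  [0, -0.3, 0, 0, 0, 0],
  [0, -0.3, 0, 0, 0, 0],
  [0, -0.3, 0, 0, 0, 0],
  [0, 0, 0, 0, 0, 0],
])

```text
time: 8.45
ee_pos: [0.5137, -0.1725, 0.0187]
tool_rot: [0.001, 0.998, -0.068, -0.0]
contact_force: [-0.9, -4.8, 0.4]
finger_gap: 0.0004
grasp_force: 2.4
```

```bash
python3 - <<'E'
from h import *
r=roll(); b=r[2];print(r[:2],bay(sensors.observe()["ee_pos"]))
cv2.imwrite("pics/v3.png",cv2.resize(b[170:310,250:410],None,fx=4,fy=4,interpolation=2)[:,:,::-1])
E
```

```text
(array([-0.0019, -0.0026]), array([330, 222,  32,  21, 488], dtype=int32)) [-0.0447 -0.0017]
```

View pics/v3.png

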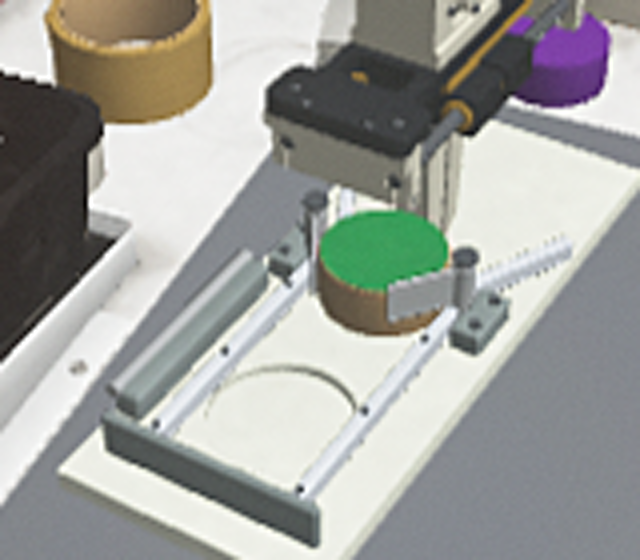

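The roll stands in the gateway at crop (383,270) and holds both leaves open. The seat ring lies ahead at about (280,410).

apply_moves([
  [0, -0.3, 0, 0, 0, 0],
  [0, -0.3, 0, 0, 0, 0],
  [0, -0.3, 0, 0, 0, 0],
  [0, -0.3, 0, 0, 0, 0],
  [0, -0.3, 0, 0, 0, 0],
  [0, -0.3, 0, 0, 0, 0],
  [0, -0.3, 0, 0, 0, 0],
  [0, -0.3, 0, 0, 0, 0],
  [0, -0.3, 0, 0, 0, 0],
  [0, -0.3, 0, 0, 0, 0],
  [0, -0.3, 0, 0, 0, 0],
  [0, -0.3, 0, 0, 0, 0],
  [0, -0.3, 0, 0, 0, 0],
  [0, -0.3, 0, 0, 0, 0],
  [0, -0.3, 0, 0, 0, 0],
  [0, -0.3, 0, 0, 0, 0],
  [0, -0.3, 0, 0, 0, 0],
  [0, -0.3, 0, 0, 0, 0],
  [0, -0.3, 0, 0, 0, 0],
  [0, 0, 0, 0, 0, 0],
])

```text
time: 10.5
ee_pos: [0.5216, -0.1145, 0.0186]
tool_rot: [-0.0, 0.998, -0.067, -0.0]
contact_force: [-0.1, 0.3, 0.8]
finger_gap: 0.0005
grasp_force: 2.1
```

```bash
python3 - <<'E'
from h import *
r=roll(); print(r[:2],bay(sensors.observe()["ee_pos"]))
E
```

```text
(array([0.0584, 0.0005]), array([314, 239,  34,  23, 587], dtype=int32)) [ 0.0138 -0.0017]
```

apply_moves([
  [0, -0.2, 0, 0, 0, 0],
  [0, -0.2, 0, 0, 0, 0],
  [0, -0.2, 0, 0, 0, 0],
  [0, -0.2, 0, 0, 0, 0],
  [0, -0.2, 0, 0, 0, 0],
  [0, -0.2, 0, 0, 0, 0],
  [0, -0.2, 0, 0, 0, 0],
  [0, -0.2, 0, 0, 0, 0],
  [0, -0.2, 0, 0, 0, 0],
  [0, -0.2, 0, 0, 0, 0],
  [0, 0, 0, 0, 0, 0],
])

```text
time: 11.65
ee_pos: [0.5239, -0.0942, 0.0185]
tool_rot: [-0.0, 0.998, -0.067, -0.001]
contact_force: [-1.1, -0.6, 0.1]
finger_gap: 0.0002
grasp_force: 0.6
```

```bash
python3 - <<'E'
from h import *
r=roll(); print(r[:2],bay(sensors.observe()["ee_pos"]))
E
```

```text
(array([0.0818, 0.0013]), array([307, 246,  34,  25, 662], dtype=int32)) [ 0.0342 -0.0012]
```

apply_moves([
  [0, -0.1, 0, 0, 0, 0],
  [0, -0.1, 0, 0, 0, 0],
  [0, -0.1, 0, 0, 0, 0],
  [0, -0.1, 0, 0, 0, 0],
  [0, -0.1, 0, 0, 0, 0],
  [0, 0, 0, 0, 0, 0],
])

```text
time: 12.3
ee_pos: [0.5249, -0.0899, 0.0186]
tool_rot: [-0.0, 0.998, -0.067, -0.0]
contact_force: [-1.4, -0.9, -0.6]
finger_gap: 0.001
grasp_force: 0.8
```

```bash
python3 - <<'E'
from h import *
r=roll(); b=r[2];print(r[:2],bay(sensors.observe()["ee_pos"]))
cv2.imwrite("pics/v4.png",cv2.resize(b[190:310,260:400],None,fx=5,fy=5,interpolation=2)[:,:,::-1])
E
```

```text
(array([0.0865, 0.0015]), array([306, 247,  34,  26, 691], dtype=int32)) [ 0.0386 -0.0018]
```

View pics/v4.png

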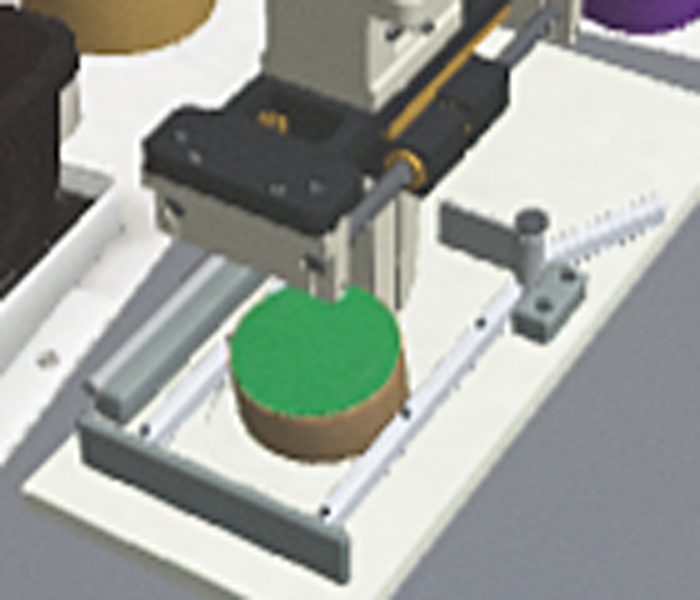

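The leaf is shut behind the fingers, and the roll at crop (318,370) still stands on the deck just short of the seat. I'm continuing gently.

apply_moves([
  [0, -0.1, 0, 0, 0, 0],
  [0, -0.1, 0, 0, 0, 0],
  [0, -0.1, 0, 0, 0, 0],
  [0, -0.1, 0, 0, 0, 0],
  [0, 0, 0, 0, 0, 0],
])

```text
time: 12.85
ee_pos: [0.5255, -0.0859, 0.0186]
tool_rot: [-0.0, 0.998, -0.067, -0.0]
contact_force: [-1.3, -1.3, -0.1]
finger_gap: 0.001
grasp_force: 0.7
```

```bash
python3 - <<'E'
from h import *
r=roll(); b=r[2];print(r[:2],bay(sensors.observe()["ee_pos"]))
E
```

```text
(array([0.0904, 0.0017]), array([305, 248,  34,  26, 682], dtype=int32)) [ 0.0427 -0.0018]
```

apply_moves([
  [0, -0.1, 0, 0, 0, 0],
  [0, -0.1, 0, 0, 0, 0],
  [0, -0.1, 0, 0, 0, 0],
  [0, 0, 0, 0, 0, 0],
])

```text
time: 13.3
ee_pos: [0.5263, -0.0828, 0.0187]
tool_rot: [-0.0, 0.998, -0.067, 0.0]
contact_force: [-0.1, 1.6, 0.7]
finger_gap: 0.0005
grasp_force: 0.0
```

```bash
python3 - <<'E'
from h import *
r=roll(); b=r[2];print(r[:2],bay(sensors.observe()["ee_pos"]))
E
```

```text
(array([0.0939, 0.0021]), array([304, 250,  34,  26, 683], dtype=int32)) [ 0.0458 -0.0021]
```

apply_moves([
  [0, -0.1, 0, 0, 0, 0],
  [0, -0.1, 0, 0, 0, 0],
  [0, 0, 0, 0, 0, 0],
])

```text
time: 13.65
ee_pos: [0.5262, -0.081, 0.0186]
tool_rot: [-0.0, 0.998, -0.067, 0.0]
contact_force: [-0.3, 0.2, -0.3]
finger_gap: 0.0003
grasp_force: 0.1
```

```bash
python3 - <<'E'
from h import *
r=roll(); b=r[2];print(r[:2],bay(sensors.observe()["ee_pos"]))
E
```

```text
(array([0.0956, 0.0026]), array([304, 250,  34,  26, 669], dtype=int32)) [ 0.0476 -0.0018]
```

apply_moves([
  [0, -0.1, 0, 0, 0, 0],
  [0, -0.1, 0, 0, 0, 0],
  [0, 0, 0, 0, 0, 0],
])

```text
time: 14.0
ee_pos: [0.5265, -0.079, 0.0186]
tool_rot: [-0.0, 0.998, -0.067, -0.0]
contact_force: [-0.4, 1.0, 0.1]
finger_gap: 0.0008
grasp_force: 0.1
```

```bash
python3 - <<'E'
from h import *
r=roll(); b=r[2];print(r[:2],bay(sensors.observe()["ee_pos"]))
E
```

```text
(array([0.0989, 0.0037]), array([303, 253,  35,  24, 634], dtype=int32)) [ 0.0496 -0.0018]
```

apply_moves([
  [0, -0.1, 0, 0, 0, 0],
  [0, -0.1, 0, 0, 0, 0],
  [0, 0, 0, 0, 0, 0],
])

```text
time: 14.35
ee_pos: [0.5268, -0.0771, 0.0186]
tool_rot: [-0.0, 0.998, -0.067, 0.0]
contact_force: [0.5, 0.4, -0.1]
finger_gap: 0.0001
grasp_force: 0.1
```

```bash
python3 - <<'E'
from h import *
r=roll(); b=r[2];print(r[:2],bay(sensors.observe()["ee_pos"]))
cv2.imwrite("pics/v5.png",cv2.resize(b[190:310,260:400],None,fx=5,fy=5,interpolation=2)[:,:,::-1])
E
```

```text
(array([0.1008, 0.0039]), array([303, 253,  34,  24, 632], dtype=int32)) [ 0.0516 -0.0018]
```

View pics/v5.png

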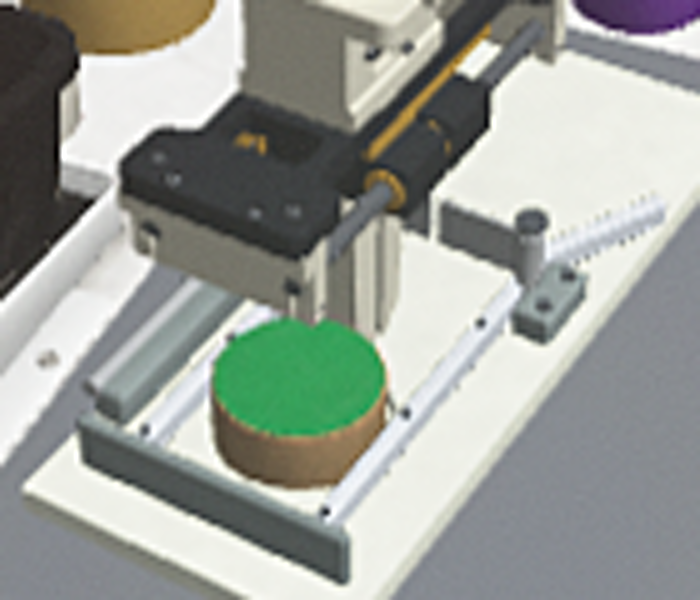

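Still on the deck. The top's centre is at crop (299,378), and the seat's rim shows at the roll's right edge. I'm continuing.

apply_moves([
  [0, -0.1, 0, 0, 0, 0],
  [0, -0.1, 0, 0, 0, 0],
  [0, 0, 0, 0, 0, 0],
])

```text
time: 14.7
ee_pos: [0.527, -0.0751, 0.0186]
tool_rot: [-0.0, 0.998, -0.067, -0.0]
contact_force: [0.1, -0.4, 0.5]
finger_gap: 0.0006
grasp_force: 0.1
```

```bash
python3 - <<'E'
from h import *
print(bay(onz("side",(319.7,265.5),.04)),bay(onz("side",(319.7,265.5),.034)))
r=roll(); b=r[2];print(r[:2],bay(sensors.observe()["ee_pos"]))
E
```

```text
[0.1016 0.0052] [0.0963 0.0018]
(array([0.103 , 0.0038]), array([302, 254,  34,  24, 634], dtype=int32)) [ 0.0536 -0.0018]
```

```bash
python3 - <<'E'
from h import *
from scipy.optimize import least_squares
t=np.linspace(0,2*np.pi,200)
def fit(im,off,sc):
    im=cv2.GaussianBlur(im,(0,0),1)if sc>1 else im
    h=cv2.cvtColor(im,cv2.COLOR_BGR2HSV);m=cv2.inRange(h,(50,80,50),(85,255,255))
    if sc==1: m[:100]=0;m[:,:270]=0;m[:,450:]=0
    c=max(cv2.findContours(m,0,1)[0],key=cv2.contourArea)[:,0]
    c=(c+.5)/sc-.5+np.array(off); mid=(c[:,1].max()*.6+c[:,1].min()*.4)
    c=c[c[:,1]>mid-3]
    def res(q):
        P=np.array([proj("side",[*(G+q[0]*D+q[1]*N+.0315*np.array([np.cos(a),np.sin(a)])),q[2]]) for a in t])
        return np.array([np.linalg.norm(P-x,axis=1).min() for x in c[::max(1,len(c)//40)]])
    r=least_squares(res,[.09,0,.037],x_scale=.003,diff_step=1e-3); 
    return np.round(r.x,4),r.cost
for f in("v3","v4","v5"): print(f,fit(cv2.imread(f"pics/{f}.png"),(250,170) if f=="v3" else (260,190),4 if f=="v3" else 5))
print(fit(cams.read_camera("side")[:,:,::-1].copy(),(0,0),1))
E
```

```text
Traceback (most recent call last):
  File "h.py", line 10, in proj
    p=cams.camera_params(c);K=np.array(p["K"]);T=np.array(p["world_from_camera"])
ValueError: time passes only in moves, steps and waits
```

That fit is more than I need. The firm stop will tell, so I'm pushing on in small steps.

apply_moves([
  [0, -0.1, 0, 0, 0, 0],
  [0, 0, 0, 0, 0, 0],
])

```text
time: 14.95
ee_pos: [0.5271, -0.0746, 0.0186]
tool_rot: [0.0, 0.998, -0.067, 0.0]
contact_force: [-0.7, -1.7, 0.4]
finger_gap: 0.0006
grasp_force: 0.9
```

apply_moves([
  [0, -0.05, 0, 0, 0, 0],
  [0, 0, 0, 0, 0, 0],
])

```text
time: 15.15
ee_pos: [0.5271, -0.0744, 0.0186]
tool_rot: [0.0, 0.998, -0.067, 0.0]
contact_force: [-0.5, -4.5, 0.4]
finger_gap: 0.0006
grasp_force: 2.3
```

```bash
python3 - <<'E'
from h import *
r=roll(); b=r[2];print(r[:2],bay(sensors.observe()["ee_pos"]))
E
```

```text
(array([0.1034, 0.0037]), array([302, 254,  34,  24, 638], dtype=int32)) [ 0.0544 -0.0019]
```

The force is rising and the motion has stalled, which is the firm stop at the seat's far edge. I'm backing off a little, lifting straight out and checking.

apply_moves([
  [0, 0.2, 0, 0, 0, 0],
  [0, 0.2, 0, 0, 0, 0],
  [0, 0, -1, 0, 0, 0],
  [0, 0, -2, 0, 0, 0],
  [0, 0, -3, 0, 0, 0],
  [0, 0, -4, 0, 0, 0],
  [0, 0, -4, 0, 0, 0],
  [0, 0, -4, 0, 0, 0],
  [0, 3, 0, 0, 0, 0],
  [0, 4, 0, 0, 0, 0],
  [0, 4, 0, 0, 0, 0],
  [0, 4, 0, 0, 0, 0],
  [0, 4, 0, 0, 0, 0],
  [0, 2, 0, 0, 0, 0],
  [0, 0, 0, 0, 0, 0],
])

```text
time: 16.7
ee_pos: [0.4974, -0.289, 0.1993]
tool_rot: [0.001, 0.998, -0.069, 0.0]
contact_force: [1.1, 0.0, -0.2]
finger_gap: 0.0008
grasp_force: 0.0
```

```bash
python3 - <<'E'
from h import *
for z in(.034,.04):
    r=roll(z); print(z,r[:2])
b=r[2]
cv2.imwrite("pics/v6.png",cv2.resize(b[170:310,240:420],None,fx=4,fy=4,interpolation=2)[:,:,::-1])
E
```

```text
0.034 (array([0.0982, 0.0004]), array([302, 255,  34,  23, 632], dtype=int32))
0.04 (array([0.1034, 0.0038]), array([302, 255,  34,  23, 632], dtype=int32))
```

View pics/v6.png

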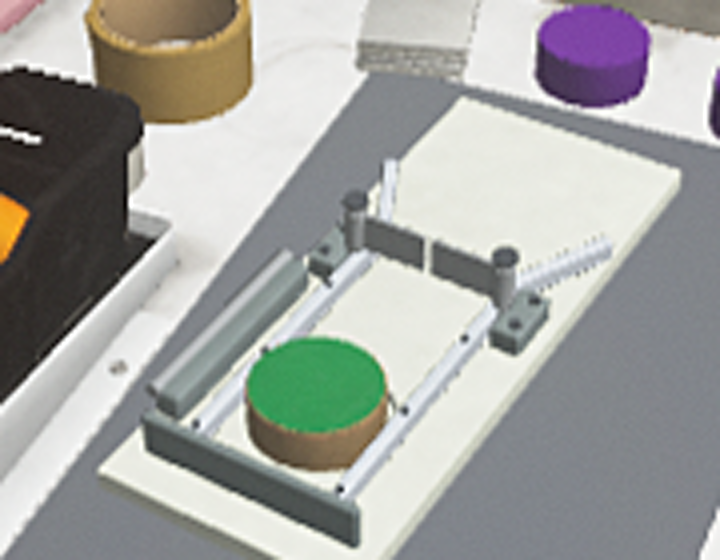

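The gate is shut, and the roll is at crop (317,400) in front of the end wall. I'll check the drop by measuring the visible side height in the saved crops, with no new view.

```bash
python3 - <<'E'
from h import *
for f,sc,off,s in(("v2",4,(310,150),-.104),("v3",4,(250,170),-.002),("v4",5,(260,190),.084),("v5",5,(260,190),.097),("v6",4,(240,170),.098)):
    im=cv2.imread(f"pics/{f}.png");h=cv2.cvtColor(im,cv2.COLOR_BGR2HSV)
    g=cv2.inRange(h,(50,80,50),(85,255,255)); b=cv2.inRange(h,(5,60,40),(25,200,255))
    ys,xs=np.where(g>0); x=int((xs.min()+xs.max())/2)
    H=[]
    for c in range(x-12,x+13,4):
        y0=np.where(g[:,c]>0)[0].max(); col=b[y0:y0+90,c]; yy=np.where(col>0)[0]; H.append(yy.max()/sc if len(yy) else 0)
    p=G+D*(s+.0315*.8)
    e=[proj("side",[*p,z])[1] for z in(.04,.034,.012)]
    print(f,"measured",np.median(H),"expect on deck",round(e[2]-e[0],1),"dropped",round(e[2]-e[1],1))
E
```

```text
v2 measured 11.0 expect on deck 10.9 dropped 8.6
v3 measured 13.25 expect on deck 11.2 dropped 8.7
v4 measured 9.2 expect on deck 11.3 dropped 8.8
v5 measured 10.6 expect on deck 11.3 dropped 8.8
v6 measured 9.5 expect on deck 11.3 dropped 8.8
```

```bash
python3 - <<'E'
from h import *
im=cams.read_camera("top");h=cv2.cvtColor(im,cv2.COLOR_RGB2HSV)
m=cv2.inRange(h,(50,80,50),(85,255,255)); m[:200]=0;m[330:]=0;m[:,:200]=0;m[:,450:]=0
n,l,s,ce=cv2.connectedComponentsWithStats(m);i=1+np.argmax(s[1:,4]);print(s[i],ce[i])
r=roll(.034); im2=r[2]
ys=r[1]; us=(0,0)
h2=cv2.cvtColor(im2,cv2.COLOR_RGB2HSV);m2=cv2.inRange(h2,(50,80,50),(85,255,255));x,y,w,hh,_=ys
q=np.argwhere(m2[y:y+hh,x:x+w]>0).mean(0); us=(x+q[1],y+q[0])
for z in(.034,.04): print(z,bay(onz("top",ce[i],z)),bay(onz("side",us,z)))
E
```

```text
[286 238  23  23 435] [296.87816092 248.92873563]
0.034 [0.1002 0.0002] [0.0982 0.0004]
0.04 [0.0998 0.0012] [0.1034 0.0038]
```

At the start, with the roll on the deck, the side estimate was 4 mm behind the top one. Now it is 2 mm behind if the roll has dropped, but 3.6 mm ahead if it hasn't. So the roll is down in the seat.

```bash
python3 -c "
from h import *
print(job_done())"
```

```text
the job is handed in; nothing more can be done
None
```

I pushed the sticker roll through the spring gate until it stopped firmly at the seat's far edge, took the hand out, and handed the job in at about 17 s of the 40 s; the images show both leaves shut and the roll down in its seat, and the highest push reading at the checks was about 5 N.

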